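Divert the next bearing ball to the other tray

ROBOT

A 6-joint arm with a two-finger parallel gripper is mounted at the origin on a cart in front of the work surface, level with it; the furniture and walls round the work are solid. World frame = base frame: x ahead of the robot, y to its left, z up, the work surface at z = 0. Lengths are in m, angles in degrees, forces in N, time in s.
With the tool pointing down it reaches from about 0.275 to 0.75 m from the base axis. Payload 10.2 kg.
Tool frame: the origin (TCP) lies midway between the tips of the shut fingers; the grasp point (between the pads) lies 19 mm behind it (env.grip_depth is the distance from the TCP to the grasp point, in m); z points along the fingers, y is the line along which they close (so a half turn about z gives the same grasp; the last joint's range is limited). The gripper opens to 88 mm and grips with 3 to 60 N. Pads are 18 mm wide; open, the fingers measure 123 mm over their backs; the gripper's body (75 mm by 187 mm) begins 45 mm behind the grasp point.
Start: joints at [62.315, 17.928, 85.812, -0, 76.261, -12.8], TCP at [0.135, 0.507, 0.239] pointing down, gripper open.
Joint ranges: [-168.41, 168.41], [-55.51, 124.54], [10.69, 146.95], [-70.63, 250.63], [1, 178], [-165.06, 165.06]. Speed limits (degrees/s): [136.94, 136.94, 172.46, 180, 180, 180].

INTERFACE

Orientations are given as [roll, pitch, yaw] about the fixed x, y, z axes, in that order (R = Rz(yaw) Ry(pitch) Rx(roll)).
In Python, from workcell import env gives the robot as it stands.
- The arm moves only by the shell command python3 -m creep 'ROWS'. ROWS is JSON, a list of rows, each an object of numbers: "dx", "dy", "dz": the shift along the tool's x, y, z in cm; "wx", "wy", "wz": the turn, a rotation vector about the tool's x, y, z in degrees; "grip": the finger opening in cm, from 0 to 8.81. In form: [{"dx": .., "dy": .., "dz": .., "wx": .., "wy": .., "wz": .., "grip": ..}, ...]. A call has 1 to 20 rows; each row is the pose to reach, as a shift and turn from the pose commanded when the call began, along the tool's axes at that moment; what a row does not reach only later rows make up. A row lasts 1/12 s, in which the tool goes at most 41.7 mm and 7.16 degrees, less where a joint would pass 70% of its speed; a pose out of reach is approached as far as the arm can. A call with a gripper value outside its range is refused whole. The fingers move at their own pace and stop on an object; the grip force is fixed at half the most. Time passes only in rows, so rows that repeat a pose let the fingers close. It gives the time, the measured TCP pose, the force, the opening and the grip force at its end, in the units of the state.
- env.read_state(): the state, without advancing time (a new reading comes with each control period).
- env.capture(name): name is "scene" or "top" or "wrist"; returns a dict with "frame" (480x640x3 uint8, blue, green, red), "intrinsics" (3x3 intrinsics, pixels), "pose" (4x4, takes a point from camera to world coordinates). Camera axes: x right, y up, looking along -z (the intrinsics and any distortion apply to the point x, -y, -z); pixel columns grow to the right and rows downward; lengths in m; the calibration is good to about 2 mm. A picture is of the moment at which its call begins. There is no depth.
- env.hand_in(): hands the job in; it is judged then, once.
Trained networks look in a picture, given as the dict that the camera call returned (one of the last four; its "shot" number tells which), for a name from the list of things; names that differ only in an ending like _2 or _b are one class to them, and where a whole thing is asked for, a point or a joint stands for the part that bears it (a point fixed in the world has none). Each returns a list of dicts, best first, with "confidence" (0 to 1); they miss things now and then, are a little off and sometimes report something else, mostly with a low value. They report only what shows in the picture. A call takes as long as a camera call.
- env.recognise(picture, query): "xy" ([column, row] in pixels, amid what is visible of it).
- env.regions_of(picture, query): "mask" (480x640 bool, what is visible of it) and "xy" ([column, row] in pixels, amid what is visible of it).
The state is a dict: "t": time; "joint_pos": joint angles; "dq": joint speeds; "effort": joint torques, N m; "position": TCP position; "tcp_rot": TCP orientation; "wrist_force": force on the tool from outside, world axes, zero at the start; "ft_torque": the same for the moment, N m; "finger_gap": finger opening in m; "gripper_force": force on a finger pad.
Only numpy, scipy, OpenCV 4.12 (cv2) and the standard library are available. Lean on these libraries where they do the work, as an engineer would, in place of code of your own. Each camera call takes 0.05 s, during which the arm holds its last target. There are 200 camera calls.

TASK

The seesaw gate of the ball sorter now slopes down to one of its two trays. With your fingertips press its raised side down until the gate has rocked right over to its other stop, and only then push the steel ball along the feed shelf and over its edge, so that it drops onto the gate and rolls down into the tray on the other side. Only press and push: do not pick the ball up, and leave the stamp, vial, dish and eraser where they are.

Things in the scene. Friction and masses are not known exactly. Their poses are not given: they have to be found in the camera images.
- sorter: Ball sorter fixed to the desk: grey base plate 145 x 272 x 8 mm carrying a feed shelf, a seesaw gate and two open steel trays. Origin: on the desk below the middle of the gate's pivot; own x runs from the shelf to the gate (at yaw 0 away from the robot), own y to its left, z up; all x, y in these descriptions are in this frame, heights are above the desk. At yaw 0 the shelf faces the robot.
- shelf_edge (a point): Middle of the edge of the level feed shelf over the gate, on its floor: x = -23, y = 0, height 82 mm. The shelf runs from here to x = -101 mm, is 44 mm wide with side lips 4 mm high, open at both ends; a round 12 mm hole at x = -62 mm, y = 0 keeps the ball from rolling. Past the edge the ball drops about 15 mm onto the middle of the gate.
- pivot (a point): Middle of the gate's pivot (axis along x), height 62 mm. The gate is a straight aluminium channel along y, 150 mm long, 32 mm wide inside, its floor 5 mm above the pivot, walls 10 mm high; a 36 mm wide back plate behind its middle stops the ball and carries a round steel weight, top at 128 mm height when level.
- gate (a joint): Tilt of the seesaw gate, rad. +0.28: on its left stop, left (+y) end down, a ball rolls into the left tray; -0.28: right (-y) end down, into the right tray. It is top-heavy: it rests only on one of the two stops, and once pressed past level (0) it falls on by itself. Less than 1 N on a pad moves it; at the stop it is rigid.
- pad_left (a point): Middle of the top of the left press pad: a flat ribbed aluminium plate 36 (x) x 28 (y) x 4 mm that sticks out of the gate toward the shelf side at its left end; it rocks with the gate. In the gate's level position it lies at x = -37, y = +61 mm, height 67 mm; raised it is at about 84 mm height, lowered at about 50 mm.
- pad_right (a point): The same for the right press pad, at x = -37, y = -61 mm; when one pad is up the other is down.
- ball_center (a point): Centre of the loose steel bearing ball, 28 mm in diameter, about 90 g; at the start it sits in the hole of the feed shelf, its centre about 95 mm above the desk. A light push (under 1 N) frees it and it then rolls freely. Pushed from above its centre it is pressed into the hole instead: push with the fingertips below its centre.
- tray_left (a point): Middle of the inner floor of the left tray, at y = +103 mm, 11 mm above the desk; walls to 38 mm height, outer end wall to 63 mm.
- tray_right (a point): The same for the right tray, at y = -103 mm.
- stamp: Bystander: wooden rubber stamp standing upright, 24 x 45 x 66 mm, origin under its centre; behind the sorter.
- vial: Bystander: small capped glass vial standing upright, 18 mm in diameter, 44 mm high, origin under its centre; between the sorter and the robot.
- dish: Bystander: shallow clear dish, 56 mm in diameter, 11 mm high, origin under its centre; between the sorter and the robot.
- eraser: Bystander: block eraser 18 x 43 x 11 mm lying flat, origin under its centre; behind the sorter.

How it is judged:
By the outcome, as a careful person would: the job done as asked, in the order asked, and still so for the second after the job is handed in, with the robot touching nothing.
It also fails if it takes over 38 s, if anything falls off the work surface, if the arm or the gripper's body presses on something with over 40 N, if the wrist force passes 120 N, or if a joint passes its speed limit or range.

## Working session

There is one attempt and no reset: what is moved stays moved. The work goes in short steps, Python scripts to look and compute and a shell command to move; the robot and the scene stay as the last step left them, time stands still between calls to the robot, and variables do not carry over. Pictures are saved under pics/ and viewed, at most 10 in all, crops included, and the job is handed in when it is done.

```bash
mkdir -p pics; ls; cat > h.py <<'E'
import numpy as np, cv2
from workcell import env
from scipy.spatial.transform import Rotation as R
def ray(p,uv):
    K=np.array(p["intrinsics"]);T=np.array(p["pose"])
    d=np.linalg.inv(K)@[uv[0],uv[1],1]; d=np.array([d[0],-d[1],-d[2]])
    return T[:3,3],T[:3,:3]@d/np.linalg.norm(d)
def atz(p,uv,z):
    o,d=ray(p,uv); return o+d*(z-o[2])/d[2]
def tri(rs):
    A=0;b=0
    for o,d in rs:
        M=np.eye(3)-np.outer(d,d);A=A+M;b=b+M@o
    return np.linalg.solve(A,b)
def proj(p,X):
    K=np.array(p["intrinsics"]);T=np.array(p["pose"])
    c=T[:3,:3].T@(np.array(X)-T[:3,3]);c=np.array([c[0],-c[1],-c[2]]);q=K@c;return q[:2]/q[2]
E
python3 - <<'E'
from h import *
np.set_printoptions(precision=4,suppress=True)
s=env.read_state();print(s["t"],s["position"],s["tcp_rot"])
P={}
for n in("scene","top"):
    p=env.capture(n);P[n]=p;cv2.imwrite(f"pics/{n}0.png",p["frame"])
    for q in("ball_center","pad_left","pad_right","tray_left","tray_right","vial","dish","stamp","eraser"):
        z={"ball_center":.095,"vial":.044,"dish":.011,"stamp":.066,"eraser":.011,"tray_left":.011,"tray_right":.011}.get(q,.067)
        for r in env.recognise(p,q)[:2]: print(n,q,np.round(r["xy"]),round(r["confidence"],2),atz(p,r["xy"],z)[:2])
E
```

```text
pics
0.0 [0.1348 0.5072 0.2382] [-179.9341   -0.014   165.1151]
scene ball_center [253. 231.] 0.53 [0.4437 0.3481]
scene pad_left [294. 228.] 0.89 [0.5192 0.3584]
scene pad_right [293. 229.] 0.88 [0.5155 0.3552]
scene pad_right [281. 270.] 0.54 [0.4464 0.2807]
scene tray_left [281. 269.] 0.69 [0.4844 0.3456]
scene tray_right [283. 269.] 0.78 [0.4868 0.3433]
scene tray_right [178. 277.] 0.47 [0.346  0.4196]
scene vial [176. 274.] 0.62 [0.3329 0.3846]
scene vial [443. 279.] 0.52 [0.6364 0.1561]
scene dish [232. 358.] 0.75 [0.3351 0.224 ]
scene dish [380. 226.] 0.58 [0.6853 0.3492]
scene stamp [383. 227.] 0.75 [0.631  0.2825]
scene stamp [296. 227.] 0.33 [0.5229 0.36  ]
scene eraser [448. 280.] 0.89 [0.6733 0.1789]
top ball_center [318. 261.] 0.54 [0.4399 0.3486]
top pad_left [315. 231.] 0.56 [0.5014 0.3572]
top pad_left [323. 249.] 0.25 [0.4661 0.3394]
top pad_right [314. 233.] 0.59 [0.4979 0.3591]
top tray_left [320. 249.] 0.8 [0.4719 0.3486]
top tray_right [322. 250.] 0.87 [0.4707 0.345 ]
top vial [288. 311.] 0.62 [0.3425 0.4081]
top dish [377. 313.] 0.62 [0.3412 0.2283]
top stamp [326. 153.] 0.57 [0.6654 0.3375]
top eraser [398. 156.] 0.61 [0.6787 0.1814]
```

```bash
python3 - <<'E'
import cv2
a=cv2.imread("pics/scene0.png")[150:400,120:480];b=cv2.imread("pics/top0.png")[130:340,220:430]
a=cv2.resize(a,None,fx=800/360,fy=800/360,interpolation=2);cv2.imwrite("pics/a.png",a)
b=cv2.resize(b,None,fx=2.8,fy=2.8,interpolation=2);cv2.imwrite("pics/b.png",b)
E
```

```text
(no output)
```

View pics/a.png

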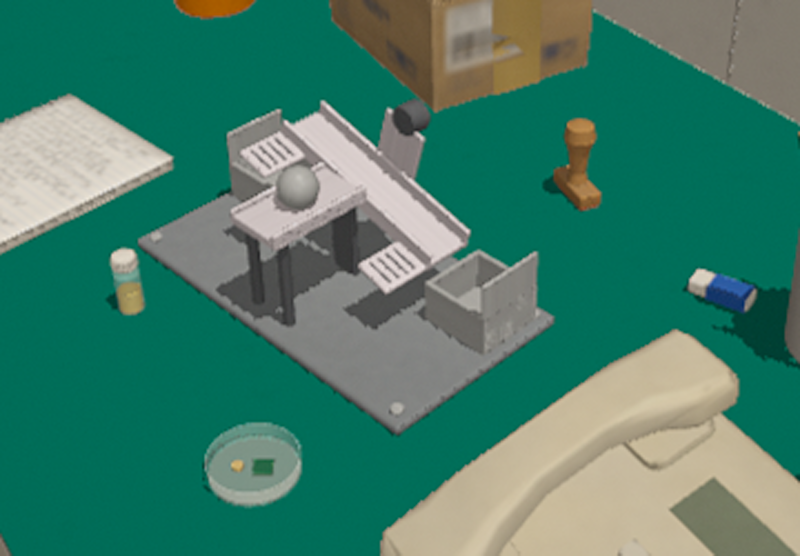

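View pics/b.png

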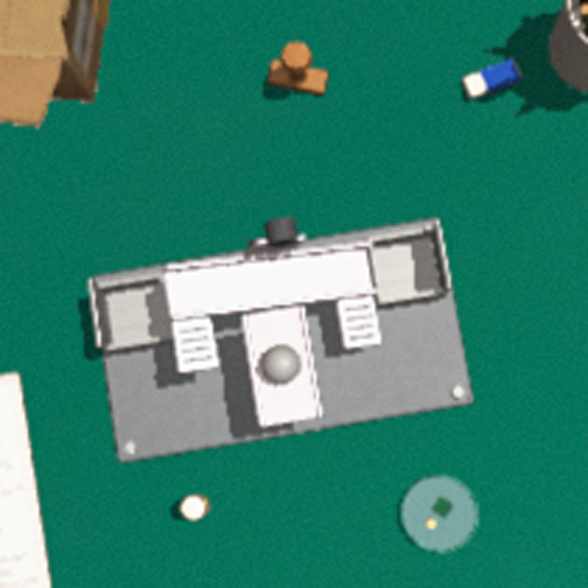

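The gate's left (+y) side is raised: the left pad (crop a 272,155; crop b 195,345) is up, and the right pad (a 393,265; b 358,322) is down. The ball sits at a (298,188) and b (283,364). I'll triangulate all of these.

```bash
cat > m.py <<'E'
from h import *
np.set_printoptions(precision=4,suppress=True)
s=env.capture("scene");t=env.capture("top")
A=lambda u,v:ray(s,(u/2.2222+120,v/2.2222+150)); B=lambda u,v:ray(t,(u/2.8+220,v/2.8+130))
L=tri([A(272,155),B(195,345)]);Rr=tri([A(393,265),B(358,322)]);b=tri([A(298,188),B(283,364)])
c1=atz(t,(118/2.8+220,460/2.8+130),.008);c2=atz(t,(472/2.8+220,402/2.8+130),.008)
print("L",L,"R",Rr,"ball",b,"corners",c1,c2,np.linalg.norm(c1-c2))
for d in (L-Rr,c1-c2): print(np.degrees(np.arctan2(-d[0],d[1])))
E
python3 m.py
```

```text
L [0.4554 0.4048 0.0808] R [0.4777 0.2899 0.0482] ball [0.4417 0.3424 0.0934] corners [0.3745 0.4686 0.008 ] [0.4226 0.2033 0.008 ] 0.2696341305547827
10.964781843966987
10.279133835905576
```

```bash
cat >> h.py <<'E'
O=np.array([.503,.354]);YAW=10.5
def go(sx,sy,z,tilt=0):
    """rows to sorter-frame target (mm,mm,m); tilt: tips forward (deg)"""
    s=env.read_state();Rt=R.from_euler("xyz",s["tcp_rot"],degrees=True)
    w=np.r_[O+R.from_euler("z",YAW,degrees=True).as_matrix()[:2,:2]@[sx/1e3,sy/1e3],z]
    G=R.from_euler("z",YAW,degrees=True)*R.from_euler("y",-tilt,degrees=True)*R.from_euler("xyz",[180,0,180],degrees=True)
    print("d cm",np.round(Rt.inv().apply(w-s["position"])*100,2),"w deg",np.round((Rt.inv()*G).as_rotvec(degrees=True),2),"world",np.round(w,4),"z axis",np.round(G.apply([0,0,1]),2))
E
python3 -c "
from h import *
go(-41,63,.14)"
```

```text
d cm [-33.11  -1.43   9.87] w deg [  0.    -0.   -25.38] world [0.4512 0.4085 0.14  ] z axis [-0.  0. -1.]
```

```bash
python3 -m creep '[{"dx":-10,"dy":-0.4,"dz":1,"wz":-12,"grip":0},{"dx":-20,"dy":-0.9,"dz":4,"wz":-25.4,"grip":0},{"dx":-33.1,"dy":-1.4,"dz":9.9,"wz":-25.4,"grip":0},{"dx":-33.1,"dy":-1.4,"dz":9.9,"wz":-25.4,"grip":0},{"dx":-33.1,"dy":-1.4,"dz":9.9,"wz":-25.4,"grip":0},{"dx":-33.1,"dy":-1.4,"dz":9.9,"wz":-25.4,"grip":0},{"dx":-33.1,"dy":-1.4,"dz":9.9,"wz":-25.4,"grip":0},{"dx":-33.1,"dy":-1.4,"dz":9.9,"wz":-25.4,"grip":0},{"dx":-33.1,"dy":-1.4,"dz":9.9,"wz":-25.4,"grip":0},{"dx":-33.1,"dy":-1.4,"dz":9.9,"wz":-25.4,"grip":0},{"dx":-33.1,"dy":-1.4,"dz":9.9,"wz":-25.4,"grip":0},{"dx":-33.1,"dy":-1.4,"dz":9.9,"wz":-25.4,"grip":0},{"dx":-33.1,"dy":-1.4,"dz":9.9,"wz":-25.4,"grip":0},{"dx":-33.1,"dy":-1.4,"dz":9.9,"wz":-25.4,"grip":0}]'
python3 - <<'E'
from h import *
go(-41,63,.14)
p=env.capture("wrist");cv2.imwrite("pics/w1.png",p["frame"])
G=R.from_euler("z",YAW,degrees=True).as_matrix()[:2,:2]
for n,x in dict(padL=(-37,59,.084),ball=(-62,0,.0947),edge=(-23,0,.082)).items(): print(n,proj(p,np.r_[O+G@(np.array(x[:2])/1e3),x[2]]))
E
```

```text
d cm [-33.11  -1.43   9.87] w deg [  0.    -0.   -25.38] world [0.4512 0.4085 0.14  ] z axis [-0.  0. -1.]
padL [301.69478156 536.76765473]
ball [237.60261364 549.41009682]
edge [257.62692228 560.95386176]validation failed for argument at $[0]...
```

View pics/w1.png

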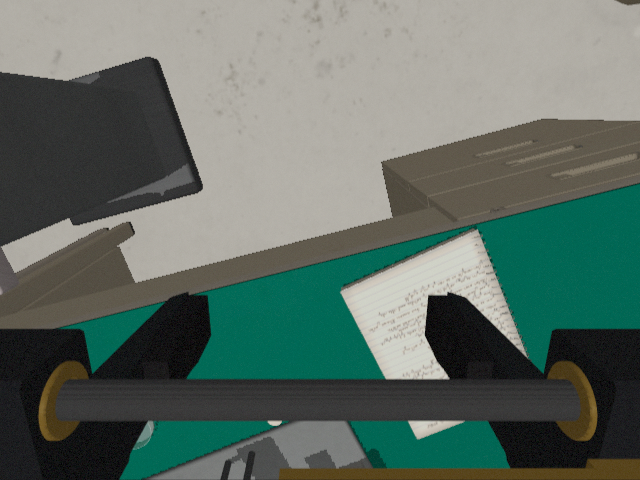

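The wrist view shows that the arm has not moved, because the call was refused, probably for the missing wx/wy fields. I'll send it again with every field.

```bash
python3 -m creep '[{"dx":-10,"dy":-0.4,"dz":1,"wx":0,"wy":0,"wz":-12,"grip":0},{"dx":-20,"dy":-0.9,"dz":4,"wx":0,"wy":0,"wz":-25.4,"grip":0},{"dx":-33.1,"dy":-1.4,"dz":9.9,"wx":0,"wy":0,"wz":-25.4,"grip":0},{"dx":-33.1,"dy":-1.4,"dz":9.9,"wx":0,"wy":0,"wz":-25.4,"grip":0},{"dx":-33.1,"dy":-1.4,"dz":9.9,"wx":0,"wy":0,"wz":-25.4,"grip":0},{"dx":-33.1,"dy":-1.4,"dz":9.9,"wx":0,"wy":0,"wz":-25.4,"grip":0},{"dx":-33.1,"dy":-1.4,"dz":9.9,"wx":0,"wy":0,"wz":-25.4,"grip":0},{"dx":-33.1,"dy":-1.4,"dz":9.9,"wx":0,"wy":0,"wz":-25.4,"grip":0},{"dx":-33.1,"dy":-1.4,"dz":9.9,"wx":0,"wy":0,"wz":-25.4,"grip":0},{"dx":-33.1,"dy":-1.4,"dz":9.9,"wx":0,"wy":0,"wz":-25.4,"grip":0},{"dx":-33.1,"dy":-1.4,"dz":9.9,"wx":0,"wy":0,"wz":-25.4,"grip":0},{"dx":-33.1,"dy":-1.4,"dz":9.9,"wx":0,"wy":0,"wz":-25.4,"grip":0},{"dx":-33.1,"dy":-1.4,"dz":9.9,"wx":0,"wy":0,"wz":-25.4,"grip":0},{"dx":-33.1,"dy":-1.4,"dz":9.9,"wx":0,"wy":0,"wz":-25.4,"grip":0}]'
python3 - <<'E'
from h import *
go(-41,63,.14)
p=env.capture("wrist");cv2.imwrite("pics/w2.png",p["frame"])
G=R.from_euler("z",YAW,degrees=True).as_matrix()[:2,:2]
for n,x in dict(padL=(-37,59,.084),ball=(-62,0,.0947),shelfend=(-101,0,.082)).items(): print(n,proj(p,np.r_[O+G@(np.array(x[:2])/1e3),x[2]]))
E
```

```text
t: 2.32
position: [0.4502, 0.4096, 0.1405]
tcp_rot: [180.0, 0.0, -169.4]
wrist_force: [-0.5, -0.8, 0.5]
finger_gap: 0.0006
gripper_force: 0.0
d cm [-0.07 -0.13  0.05] w deg [0.02 0.05 0.11] world [0.4512 0.4085 0.14  ] z axis [-0.  0. -1.]
padL [307.32575212 273.44892423]
ball [188.6519897  235.02753331]
shelfend [189.0159159  153.24146144]
```

View pics/w2.png

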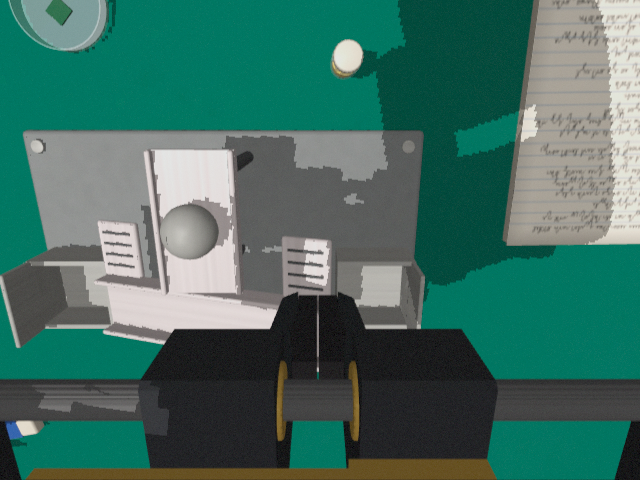

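The wrist view confirms the model: pad at (307,267), ball at (189,232), shelf end at (193,151), all within about 2 mm of prediction. Next I'll press the left pad.

```bash
python3 -m creep '[{"dx":0,"dy":-0.1,"dz":2.5,"wx":0,"wy":0,"wz":0,"grip":0},{"dx":0,"dy":-0.1,"dz":4.5,"wx":0,"wy":0,"wz":0,"grip":0},{"dx":0,"dy":-0.1,"dz":5.2,"wx":0,"wy":0,"wz":0,"grip":0},{"dx":0,"dy":-0.1,"dz":5.7,"wx":0,"wy":0,"wz":0,"grip":0},{"dx":0,"dy":-0.1,"dz":6.2,"wx":0,"wy":0,"wz":0,"grip":0},{"dx":0,"dy":-0.1,"dz":6.7,"wx":0,"wy":0,"wz":0,"grip":0},{"dx":0,"dy":-0.1,"dz":7.2,"wx":0,"wy":0,"wz":0,"grip":0},{"dx":0,"dy":-0.1,"dz":7.6,"wx":0,"wy":0,"wz":0,"grip":0},{"dx":0,"dy":-0.1,"dz":8.0,"wx":0,"wy":0,"wz":0,"grip":0},{"dx":0,"dy":-0.1,"dz":8.3,"wx":0,"wy":0,"wz":0,"grip":0},{"dx":0,"dy":-0.1,"dz":8.5,"wx":0,"wy":0,"wz":0,"grip":0},{"dx":0,"dy":-0.1,"dz":8.6,"wx":0,"wy":0,"wz":0,"grip":0}]'
python3 -m creep '[{"dx":0,"dy":0,"dz":0.2,"wx":0,"wy":0,"wz":0,"grip":0},{"dx":0,"dy":0,"dz":0.2,"wx":0,"wy":0,"wz":0,"grip":0},{"dx":0,"dy":0,"dz":0.2,"wx":0,"wy":0,"wz":0,"grip":0}]'
```

```text
t: 3.37
position: [0.4513, 0.4078, 0.0534]
tcp_rot: [-180.0, -0.0, -169.5]
wrist_force: [-0.1, -0.0, -0.8]
finger_gap: 0.0006
gripper_force: 0.0
t: 3.62
position: [0.4515, 0.4079, 0.0522]
tcp_rot: [180.0, 0.0, -169.5]
wrist_force: [-0.3, -0.5, 3.8]
finger_gap: 0.0008
gripper_force: 1.7
```

```bash
python3 -m creep '[{"dx":0,"dy":0,"dz":-1,"wx":0,"wy":0,"wz":0,"grip":0},{"dx":0,"dy":0,"dz":-4,"wx":0,"wy":0,"wz":0,"grip":0},{"dx":0,"dy":0,"dz":-7,"wx":0,"wy":0,"wz":0,"grip":0},{"dx":0,"dy":0,"dz":-10,"wx":0,"wy":0,"wz":0,"grip":0},{"dx":0,"dy":0,"dz":-10,"wx":0,"wy":0,"wz":0,"grip":0},{"dx":0,"dy":0,"dz":-10,"wx":0,"wy":0,"wz":0,"grip":0}]'
python3 - <<'E'
from h import *
go(-112,0,.14,12)
p=env.capture("wrist");q=env.capture("scene")
cv2.imwrite("pics/w3.png",np.hstack([cv2.resize(p["frame"],(400,300)),cv2.resize(q["frame"][150:390,120:440],(400,300))]))
E
```

```text
t: 4.12
position: [0.4519, 0.4082, 0.1537]
tcp_rot: [179.9, 0.2, -169.5]
wrist_force: [0.2, 0.2, -0.5]
finger_gap: 0.0003
gripper_force: 0.0
d cm [ 7.17 -6.26  1.34] w deg [ 8.00e-02 -1.18e+01  1.00e-02] world [0.3929 0.3336 0.14  ] z axis [ 0.2   0.04 -0.98]
```

View pics/w3.png

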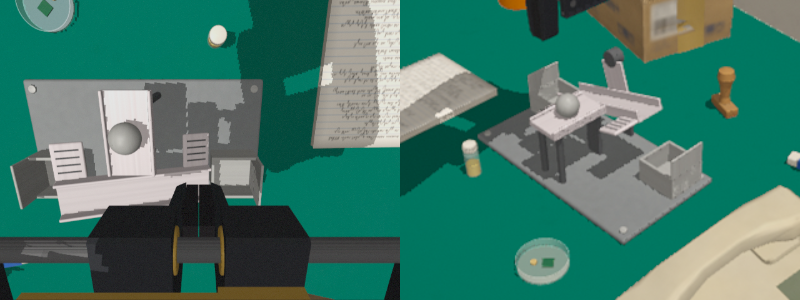

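The gate has rocked over: the right pad is now up and the left end down, with the ball still in its hole at (124,139) in the left panel. I'll go behind the ball with the tips tilted forward.

```bash
python3 -m creep '[{"dx":3,"dy":-2.5,"dz":0,"wx":0,"wy":-5,"wz":0,"grip":0},{"dx":6,"dy":-5,"dz":0.6,"wx":0,"wy":-12,"wz":0,"grip":0},{"dx":7.2,"dy":-6.3,"dz":1.3,"wx":0,"wy":-12,"wz":0,"grip":0},{"dx":7.2,"dy":-6.3,"dz":3.5,"wx":0,"wy":-12,"wz":0,"grip":0},{"dx":7.2,"dy":-6.3,"dz":5.5,"wx":0,"wy":-12,"wz":0,"grip":0},{"dx":7.2,"dy":-6.3,"dz":6.4,"wx":0,"wy":-12,"wz":0,"grip":0},{"dx":7.2,"dy":-6.3,"dz":6.4,"wx":0,"wy":-12,"wz":0,"grip":0},{"dx":7.2,"dy":-6.3,"dz":6.4,"wx":0,"wy":-12,"wz":0,"grip":0}]'
python3 - <<'E'
from h import *
go(-90,0,.089,12);go(-35,0,.089,12)
p=env.capture("wrist");q=env.capture("scene")
cv2.imwrite("pics/w4.png",np.hstack([cv2.resize(p["frame"],(400,300)),cv2.resize(q["frame"][150:390,120:440],(400,300))]))
E
```

```text
t: 4.88
position: [0.3921, 0.3328, 0.0874]
tcp_rot: [-180.0, 11.9, -169.5]
wrist_force: [0.2, -0.2, 0.9]
finger_gap: 0.0003
gripper_force: 0.0
d cm [-2.27  0.06  0.32] w deg [-0.02 -0.07  0.02] world [0.4145 0.3376 0.089 ] z axis [ 0.2   0.04 -0.98]
d cm [-7.65  0.06  1.46] w deg [-0.02 -0.07  0.02] world [0.4686 0.3476 0.089 ] z axis [ 0.2   0.04 -0.98]
```

View pics/w4.png

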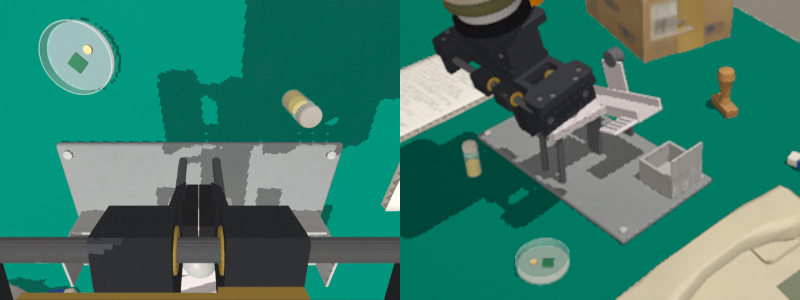

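The fingers are in line with the ball, at (198,269) in the left panel. I'll push now.

```bash
python3 -m creep '[{"dx":-1.2,"dy":0.06,"dz":0.1,"wx":0,"wy":0,"wz":0,"grip":0},{"dx":-1.9,"dy":0.06,"dz":0.24,"wx":0,"wy":0,"wz":0,"grip":0},{"dx":-2.3,"dy":0.06,"dz":0.32,"wx":0,"wy":0,"wz":0,"grip":0},{"dx":-2.7,"dy":0.06,"dz":0.41,"wx":0,"wy":0,"wz":0,"grip":0},{"dx":-3.1,"dy":0.06,"dz":0.49,"wx":0,"wy":0,"wz":0,"grip":0},{"dx":-3.5,"dy":0.06,"dz":0.58,"wx":0,"wy":0,"wz":0,"grip":0},{"dx":-3.9,"dy":0.06,"dz":0.66,"wx":0,"wy":0,"wz":0,"grip":0},{"dx":-4.3,"dy":0.06,"dz":0.75,"wx":0,"wy":0,"wz":0,"grip":0},{"dx":-4.7,"dy":0.06,"dz":0.83,"wx":0,"wy":0,"wz":0,"grip":0},{"dx":-5.1,"dy":0.06,"dz":0.92,"wx":0,"wy":0,"wz":0,"grip":0},{"dx":-5.5,"dy":0.06,"dz":1.0,"wx":0,"wy":0,"wz":0,"grip":0},{"dx":-5.9,"dy":0.06,"dz":1.09,"wx":0,"wy":0,"wz":0,"grip":0},{"dx":-6.3,"dy":0.06,"dz":1.17,"wx":0,"wy":0,"wz":0,"grip":0},{"dx":-6.7,"dy":0.06,"dz":1.26,"wx":0,"wy":0,"wz":0,"grip":0},{"dx":-7.0,"dy":0.06,"dz":1.32,"wx":0,"wy":0,"wz":0,"grip":0},{"dx":-7.0,"dy":0.06,"dz":1.32,"wx":0,"wy":0,"wz":0,"grip":0},{"dx":-7.0,"dy":0.06,"dz":1.32,"wx":0,"wy":0,"wz":0,"grip":0},{"dx":-7.0,"dy":0.06,"dz":1.32,"wx":0,"wy":0,"wz":0,"grip":0}]'
python3 - <<'E'
from h import *
p=env.capture("top");q=env.capture("scene")
cv2.imwrite("pics/w5.png",np.hstack([cv2.resize(p["frame"][130:340,220:430],(400,400)),cv2.resize(q["frame"][150:390,120:440],(400,400))]))
E
```

```text
t: 6.48
position: [0.4618, 0.3463, 0.0893]
tcp_rot: [-180.0, 12.0, -169.5]
wrist_force: [0.1, 0.4, 1.0]
finger_gap: 0.0004
gripper_force: 0.0
```

View pics/w5.png

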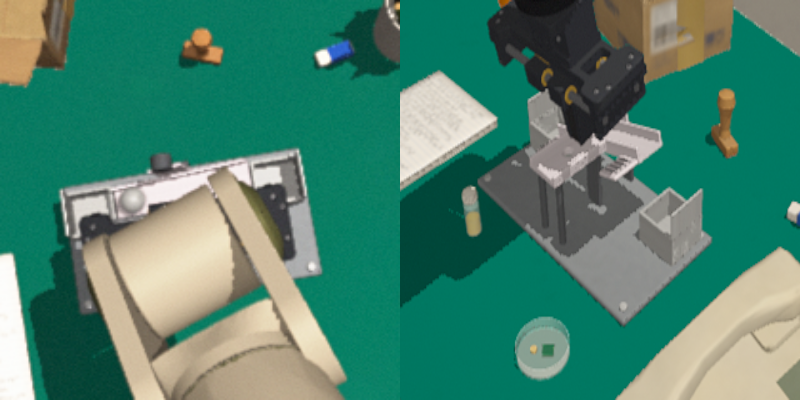

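The ball is on the gate and rolling towards the left tray (left panel 132,202). I'll retreat back and up.

```bash
python3 -m creep '[{"dx":1,"dy":0,"dz":-0.5,"wx":0,"wy":0,"wz":0,"grip":0},{"dx":2.5,"dy":0,"dz":-2,"wx":0,"wy":0,"wz":0,"grip":0},{"dx":4,"dy":0,"dz":-5,"wx":0,"wy":0,"wz":0,"grip":0},{"dx":7,"dy":0,"dz":-8,"wx":0,"wy":0,"wz":0,"grip":0},{"dx":10,"dy":0,"dz":-11,"wx":0,"wy":0,"wz":0,"grip":0},{"dx":12,"dy":0,"dz":-13,"wx":0,"wy":0,"wz":0,"grip":0},{"dx":12,"dy":0,"dz":-13,"wx":0,"wy":0,"wz":0,"grip":0},{"dx":12,"dy":0,"dz":-13,"wx":0,"wy":0,"wz":0,"grip":0},{"dx":12,"dy":0,"dz":-13,"wx":0,"wy":0,"wz":0,"grip":0},{"dx":12,"dy":0,"dz":-13,"wx":0,"wy":0,"wz":0,"grip":0},{"dx":12,"dy":0,"dz":-13,"wx":0,"wy":0,"wz":0,"grip":0},{"dx":12,"dy":0,"dz":-13,"wx":0,"wy":0,"wz":0,"grip":0},{"dx":12,"dy":0,"dz":-13,"wx":0,"wy":0,"wz":0,"grip":0},{"dx":12,"dy":0,"dz":-13,"wx":0,"wy":0,"wz":0,"grip":0},{"dx":12,"dy":0,"dz":-13,"wx":0,"wy":0,"wz":0,"grip":0},{"dx":12,"dy":0,"dz":-13,"wx":0,"wy":0,"wz":0,"grip":0}]'
python3 - <<'E'
from h import *
p=env.capture("top");q=env.capture("scene")
cv2.imwrite("pics/w6.png",np.hstack([cv2.resize(p["frame"][130:340,220:430],(400,400)),cv2.resize(q["frame"][150:390,120:440],(400,400))]))
E
```

```text
t: 7.92
position: [0.32, 0.32, 0.1915]
tcp_rot: [-180.0, 12.0, -169.5]
wrist_force: [-0.8, 0.5, -0.2]
finger_gap: 0.0006
gripper_force: 0.0
```

View pics/w6.png

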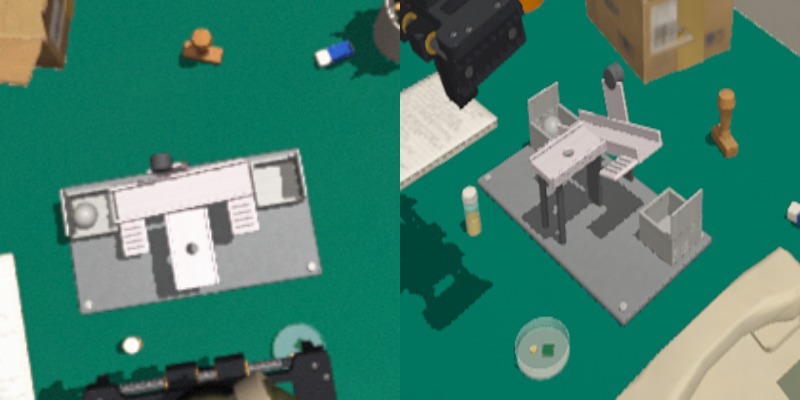

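The ball lies in the left tray (left panel 85,214), the gate is on its left stop, and the stamp, vial, dish and eraser have not moved.

```bash
python3 -c "
from workcell import env
print(env.hand_in())"
```

```text
the job is handed in; nothing more can be done
None
```

Job handed in at about 8 s: I pressed the gate over to its left stop first, then pushed the ball off the shelf; it rolled into the left tray, and the stamp, vial, dish and eraser stayed where they were.

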